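Hook a shelf bracket into its slotted post and press it home

ROBOT

A 7-joint arm with a two-finger parallel gripper is mounted at the origin on the work surface. World frame = base frame: x ahead of the robot, y to its left, z up, the work surface at z = 0. Lengths are in m, angles in rad, forces in N, time in s.
With the tool pointing down it reaches from about 0.4 to 0.9 m from the base axis. Payload 5.6 kg.
Tool frame: the origin (TCP) lies midway between the tips of the shut fingers; the grasp point (between the pads) lies 19 mm behind it; z points along the fingers, y is the direction in which the jaws open and shut (so a half turn about z gives the same grasp; the last joint's range is limited). The gripper opens to 92 mm and grips with 3 to 60 N. Pads are 20 mm wide; open, the fingers measure 128 mm over their backs; the gripper's body (75 mm by 189 mm) begins 69 mm behind the grasp point.
Start: joints at [1.218, 0.468, -0.012, 1.603, 0.006, 1.071, -0.056], TCP at [0.198, -0.619, 0.215] pointing down, gripper open.
Joint ranges: [-2.53, 2.53], [-0.31, 2.02], [-1.57, 1.55], [0.28, 2.44], [-1.29, 4.43], [0.15, 1.84], [-2.92, 2.92]. Speed limits (rad/s): [2.57, 2.57, 3.14, 3.14, 3.14, 3.14, 3.14].

INTERFACE

Orientations are given as a rotation vector (axis times angle).
In Python, from plant import r gives the robot as it stands. Calls block until the motion is done:
- r.move_pose(position, orientation): joint-space move of the TCP to a pose.
- r.move_l(position, frame=None, v=0.15, max_force=None): straight line of the TCP; frame=None keeps the orientation; v is the mean speed in m/s. With max_force (N) it stops when the force on the tool has changed by that much, and returns True; else False.
- r.movej(angles): joint-space move.
- r.ungrasp() and r.clamp(f_grip=None): open the fingers fully, or close them until they stop; f_grip is the grip in N (None keeps the last).
- r.sleep(seconds).
- r.ik(position, orientation): joint angles nearest the present ones, or None.
- r.read_camera(name): name is "side" or "top"; returns a dict with "pixels" (384x512x3 uint8, red, green, blue), "z_map" (384x512 float32, m along the optical axis (not along the pixel's ray), 0 where there is no reading), "vertical_fov" (degrees; the focal length in pixels is half the picture's height over the tangent of half this angle, whatever the lens; pixels are square), "cx", "cy" (the principal point, pixels), "k1" (the pictures are not rectified: a ray, as slopes to the right and down, at radius r is drawn at 1 + k1 r^2 times it, then the intrinsics apply), "world_from_camera" (4x4, takes a point from camera to world coordinates). Camera axes: x right, y down, z forward; pixel columns grow to the right and rows downward; lengths in m; the calibration is good to about 2 mm. A picture is of the moment at which its call begins.
A pose or a line that the arm cannot do raises r.Unreachable and nothing moves.
- r.job_done(): hands the job in, once; it reports no verdict.
Readings, each from a call of its own:
- r.read_time(): time.
- r.read_qpos(): joint angles.
- r.read_qd(): joint speeds.
- r.read_effort(): joint torques, N m.
- r.read_ee_pos(): TCP position.
- r.read_tool_rot(): TCP orientation.
- r.read_force(): force on the tool from outside, world axes, zero at the start.
- r.read_moment(): the same for the moment, N m.
- r.read_finger_gap(): finger opening in m.
Only numpy, scipy, OpenCV 4.12 (cv2) and the standard library are available. Lean on these libraries where they do the work, as an engineer would, in place of code of your own. Each camera call takes 0.05 s, during which the arm holds its last target.

TASK

Lift the loose white shelf bracket by its blue sleeve out of the white rest, hook both its claws into the slots of the post that has no bracket yet, and press it down until the orange spring catch snaps shut over its foot; then let go. The slots are not quite where they should be, so feel your way in gently and never force the bracket against the post. Leave the jar, the cup and the food tub where they are.

Things in the scene. Friction and masses are not known exactly. Their poses are not given: they have to be found in the camera images.
- bracket: Loose white flat shelf bracket, about 0.35 kg (0.25 to 0.45), upright. Origin: underside, mid thickness, at the rear edge. Axes: +x backwards to the claw side (into the post when fitted), y across, z up. 8 mm thick, 120 mm high; arm 150 mm to -x at the top (z 100-120), underside 95 mm. Rear: foot z 0-4, notch 8 mm deep z 4-30 for the catch, flange 26 mm wide z 30-120 that seats on the post's face.
- bracket_claw (a point): Bottom of the lower claw's tooth, at x 10.5, z 20 mm in the bracket's frame. Two identical steel claws, 6 mm thick, one 60 mm above the other, project 14 mm behind the rear edge (x = 0): neck 12 mm high (z 40-52 and 100-112), with a tooth on its last 7 mm that hangs 20 mm below the neck (bottoms at z 20 and 80).
- bracket_grip (a point): Point to grip from above, at x -55, z 115 mm in the bracket's frame, in the blue plastic sleeve: 14 mm thick across y, 44 mm long along x, z 96 to 124 mm. Bracket's axes. The bracket stands 20 mm deep in the rest's slot at the start.
- post_free: Steel post without a bracket, 210 mm high, 40 mm wide, on a 12 mm base plate shared with the other post 170 mm away, which carries an identical fitted bracket (it shows the end state). Which is left or right varies. Origin: at the post's foot, below the centre of the slotted front face. Axes: +x into the post (the slotted face looks to -x), y across, z up.
- slot_nominal (a point): Nominal middle of the lower slot's bottom edge, on the front face (x 0, z 85 mm of the post). The strip is 5 mm thick, hollow 19 mm behind. Two upright slots 9 mm wide, 46 mm tall (z 85-131 and 145-191). The strip was clamped on by hand: the real slots lie up to 10 mm to either side (y) and 5 mm up or down of nominal; this is not measured and must be felt.
- home_nominal (a point): Nominal place of the bracket's origin when fitted (x 0, y 0, z 45 mm of the post), axes along the post's; the true home is shifted with the strip. Claws go in level with the bracket 27 mm above home (7 mm of room up and down) until its rear edge meets the face, then it goes down until the necks rest on the slots' lower edges.
- catch (a joint): Orange sprung catch, 16 mm wide, below the lower slot, carried by the strip: travel into the post, m, 0 = out (free or locked), max 0.007. 4 mm proud of the face, sloping top. The bracket's foot meets it about 14 mm above home and pushes it in 4 mm (5 to 15 N of downward push in all); it snaps out above the foot when home.
- rest: White plastic block, 130 x 70 x 28 mm, fixed, with a slot along its x in which the bracket stands. Origin under its centre; the slot runs along its x axis, slot floor 8 mm above the table.
- spice_jar: Glass jar with green lid, 48 mm across, 100 mm high; origin under its centre. Leave alone.
- measuring_cup: Orange plastic cup with a handle, 76 mm across, 85 mm high; origin under its centre. Leave alone.
- food_tub: Clear tub with blue lid, 118 x 88 x 60 mm; origin under its centre. Leave alone.

How it is judged:
On the way:
1. both claws are through the slots of the free post, the bracket's rear against the strip and still above home (x of bracket in the frame of post_free between -0.005 and 0.004 m and y of bracket in the frame of post_free between -0.0135 and 0.0135 m and z of bracket in the frame of post_free between 0.0555 and 0.093 m), for 0.1 s.
At the end, for the whole second after the job is handed in: Bracket released, at rest on the free post: rear edge within 4 mm of the face, within 13.5 mm sideways and 7.5 mm in height of nominal home (strip offsets included), upright within 0.07 rad, square within 0.14 rad, catch out again (under 1.5 mm) (x of bracket in the frame of post_free between -0.004 and 0.003 m and y of bracket in the frame of post_free between -0.0135 and 0.0135 m and z of bracket in the frame of post_free between 0.0375 and 0.0525 m and angle between bracket's own z axis and vertical below 0.07 rad and angle between the x axis of bracket and the x axis of post_free, either way round below 0.14 rad and value of joint catch below 0.0015 m and linear speed of bracket below 0.01 m/s and not (contact force between the fingers and bracket above 0.2 N)); the robot touches nothing.
It fails at once if the claws are rammed against the strip beside the slots (over 25 N while they are not through) (contact force between bracket and post_free above 25 N and x of bracket in the frame of post_free below -0.008 m).
It fails at once if the bracket is forced against the post (over 45 N) (contact force between bracket and post_free above 45 N).
It fails at once if the spice jar is disturbed (over 25 mm) (distance of spice_jar from where it was at the start of the episode above 0.025 m).
It fails at once if the measuring cup is disturbed (over 25 mm) (distance of measuring_cup from where it was at the start of the episode above 0.025 m).
It fails at once if the food tub is disturbed (over 25 mm) (distance of food_tub from where it was at the start of the episode above 0.025 m).
It also fails if it takes over 64 s, if anything falls off the work surface, if the arm or the gripper's body presses on something with over 40 N, if the wrist force passes 120 N, or if a joint passes its speed limit or range.

## Working session

There is one attempt and no reset: what is moved stays moved. The work goes in short steps, each a Python script; the robot and the scene stay as the last script left them, time stands still between calls to the robot, and variables do not carry over. Pictures are saved under pics/ and viewed, and the job is handed in when it is done.

```bash
ls; mkdir -p pics; cat > h.py <<'E'
import numpy as np, cv2
from plant import r
def cam(name):
    d=r.read_camera(name); 
    return d
def xyz(d):
    h,w=d["z_map"].shape
    f=h/2/np.tan(np.radians(d["vertical_fov"])/2)
    K=np.array([[f,0,d["cx"]],[0,f,d["cy"]],[0,0,1.]])
    v,u=np.mgrid[0:h,0:w]
    p=np.stack([u.ravel(),v.ravel()],1).astype(np.float64)[:,None]
    n=cv2.undistortPoints(p,K,np.array([d["k1"],0,0,0.]),).reshape(h,w,2)
    z=d["z_map"]
    P=np.dstack([n[...,0]*z,n[...,1]*z,z])
    T=d["world_from_camera"]
    return P@T[:3,:3].T+T[:3,3]
E
python3 - <<'E'
from h import *
for n in("side","top"):
    d=cam(n); cv2.imwrite(f"pics/{n}0.png",d["pixels"][...,::-1]); np.savez(f"{n}0.npz",rgb=d["pixels"],P=xyz(d),z=d["z_map"])
    print(n,d["vertical_fov"],d["cx"],d["cy"],d["k1"],d["world_from_camera"].round(3))
print(r.read_time(),r.read_ee_pos(),r.read_tool_rot(),r.read_force(),r.read_finger_gap())
E
```

```text
pics
side 46.074870237490984 258.4142619861261 195.2746472069825 0.02012216884918702 [[ 0.906 -0.325  0.271  0.34 ]
 [-0.423 -0.666  0.614 -0.667]
 [-0.019 -0.671 -0.741  0.856]
 [ 0.     0.     0.     1.   ]]
top 55.602225611715554 250.08556205142884 193.27799829627762 -0.11127267307870015 [[-3.000e-03 -9.830e-01  1.860e-01  3.940e-01]
 [-1.000e+00  1.000e-03 -9.000e-03 -5.000e-02]
 [ 9.000e-03 -1.860e-01 -9.830e-01  1.109e+00]
 [ 0.000e+00  0.000e+00  0.000e+00  1.000e+00]]
0.1 [ 0.1979505  -0.61859477  0.21376584] [-3.10249036e+00 -4.84439147e-01  5.77373716e-04] [ 0.01811875 -0.23472049  0.95847182] 0.09189660162883999
```

View pics/side0.png

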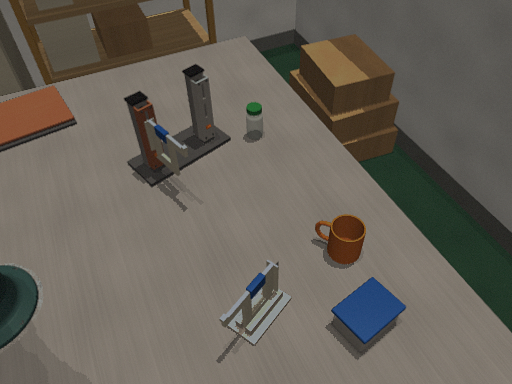

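View pics/top0.png

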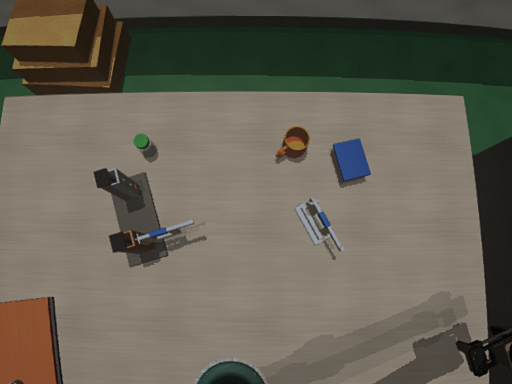

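Side view: the grey post at (200,100) is free, with its orange catch at (209,127). The other post carries a fitted bracket at (165,140). The loose bracket is in the rest at (257,300). The top view agrees. Next I'll measure.

```bash
python3 - <<'E'
from h import *
big=[]
for n,(x0,y0,x1,y1) in {"side":(120,50,250,190),"top":(85,120,215,275)}.items():
    im=np.load(n+"0.npz")["rgb"][y0:y1,x0:x1,::-1]; cv2.imwrite(f"pics/{n}_post.png",cv2.resize(im,None,fx=4.2 if n=="side" else 3.8,fy=4.2 if n=="side" else 3.8,interpolation=cv2.INTER_CUBIC))
im=np.load("side0.npz")["rgb"][250:350,205:305,::-1];a=cv2.resize(im,(400,400),interpolation=cv2.INTER_CUBIC)
im=np.load("top0.npz")["rgb"][180:260,285:365,::-1];b=cv2.resize(im,(400,400),interpolation=cv2.INTER_CUBIC)
cv2.imwrite("pics/br.png",np.hstack([a,b]))
for n in("side","top"):
    D=np.load(n+"0.npz");rgb=D["rgb"];P=D["P"];hsv=cv2.cvtColor(rgb,cv2.COLOR_RGB2HSV)
    m=((hsv[...,0]>100)&(hsv[...,0]<130)&(hsv[...,1]>140)&(hsv[...,2]>60)&(D["z"]>0)).astype(np.uint8)
    k,l,st,c=cv2.connectedComponentsWithStats(m)
    for i in range(1,k):
        if st[i,4]<15: continue
        q=P[l==i]; print(n,"blue",c[i].round(),st[i,4],q.mean(0).round(4),"z",q[:,2].min().round(4),q[:,2].max().round(4))
        t=q[q[:,2]>np.percentile(q[:,2],90)-.006]; print("  top",t.mean(0).round(4), "axis",np.linalg.svd(t[:,:2]-t[:,:2].mean(0),full_matrices=False)[2][0].round(3), np.ptp((t[:,:2]-t[:,:2].mean(0))@np.linalg.svd(t[:,:2]-t[:,:2].mean(0),full_matrices=False)[2].T,axis=0))
    # post tops and heights
    for z0,z1 in((.215,.23),(.006,.018),(.022,.034),(.1,.145)):
        m=((P[...,2]>z0)&(P[...,2]<z1)&(P[...,0]>.2)&(P[...,0]<.8)&(abs(P[...,1])<.6)&(D["z"]>0)).astype(np.uint8)
        k,l,st,c=cv2.connectedComponentsWithStats(m)
        for i in range(1,k):
            if st[i,4]<25: continue
            q=P[l==i]; rc=cv2.minAreaRect((q[:,:2]*1000).astype(np.float32)); print(n,z0,c[i].round(),st[i,4],q.mean(0).round(4),"rect",np.round(rc[0],1),np.round(rc[1],1),round(rc[2],1))
E
```

```text
side blue [161. 130.] 66 [0.4689 0.18   0.1807] z 0.1774 0.1841
  top [0.4689 0.18   0.1807] axis [ 0.312 -0.95 ] [0.04369553 0.01250829]
side blue [255. 282.] 143 [ 0.508  -0.2597  0.1317] z 0.1286 0.1356
  top [ 0.508  -0.2597  0.1317] axis [-0.885 -0.465] [0.04199524 0.01414762]
side blue [368. 309.] 2496 [ 0.6965 -0.3674  0.0598] z 0.0546 0.0657
  top [ 0.6965 -0.3673  0.0599] axis [-0.971 -0.239] [0.11745992 0.08723315]
side 0.215 [193.  71.] 172 [0.6031 0.3174 0.2212] rect [604.1 320.9] [46.4 41.3] 17.7
side 0.215 [136.  99.] 203 [0.4418 0.2661 0.2212] rect [442.  268.4] [45.2 39.2] 18.2
side 0.006 [ 61. 125.] 169 [0.2408 0.5443 0.0117] rect [242.1 544.5] [85.2 22.4] 9.5
side 0.006 [197. 144.] 1050 [0.5759 0.2836 0.0119] rect [567.9 301.5] [182.5 126.6] 18.1
side 0.006 [255. 135.] 54 [0.7366 0.2473 0.0126] rect [737.3 248.5] [19.9 43.4] 66.9
side 0.006 [165. 149.] 65 [0.4885 0.3042 0.0123] rect [488.4 302.5] [69.6 12.8] 82.2
side 0.006 [149. 170.] 600 [0.4247 0.2421 0.0118] rect [429.5 255.8] [ 69.9 121.8] 17.3
side 0.006 [346. 236.] 53 [ 0.7759 -0.1722  0.0119] rect [ 776.8 -1
[... 2728 characters left out ...]
] 6.8
top 0.022 [297. 136.] 36 [ 0.7794 -0.2087  0.0285] rect [ 775.8 -207.9] [64.5 25.1] 63.5
top 0.022 [285. 153.] 31 [ 0.7236 -0.1684  0.028 ] rect [ 725.1 -170.4] [18.1 43.5] 4.2
top 0.022 [338. 168.] 37 [ 0.679  -0.3312  0.028 ] rect [ 679.2 -331. ] [91.7  7.4] 19.0
top 0.022 [312. 223.] 206 [ 0.509  -0.245   0.0282] rect [ 510.5 -245.5] [110.4  18.8] 27.6
top 0.1 [140. 140.] 80 [0.7442 0.2631 0.1017] rect [743.8 261. ] [36.3 40.2] 41.0
top 0.1 [123. 188.] 132 [0.5968 0.2948 0.1238] rect [596.6 294. ] [33.2 63. ] 55.8
top 0.1 [326. 223.] 346 [ 0.4961 -0.2644  0.1254] rect [ 497.5 -269.8] [166.   26.1] 31.8
top 0.1 [142. 245.] 91 [0.4388 0.2333 0.1228] rect [436.8 234.6] [14.2 81.6] 35.5
```

```bash
python3 -c "
import cv2,numpy as np
a=cv2.imread('pics/side_post.png');b=cv2.imread('pics/top_post.png')
s=lambda i:cv2.resize(i,(int(i.shape[1]*400/i.shape[0]),400))
o=np.hstack([s(a),s(b)]);print(a.shape,b.shape,o.shape);cv2.imwrite('pics/posts.png',o)"
```

```text
(588, 546, 3) (589, 494, 3) (400, 706, 3)
```

View pics/posts.png

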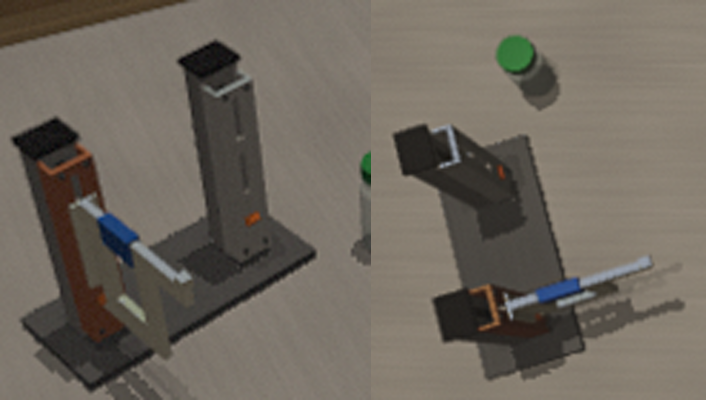

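View pics/br.png

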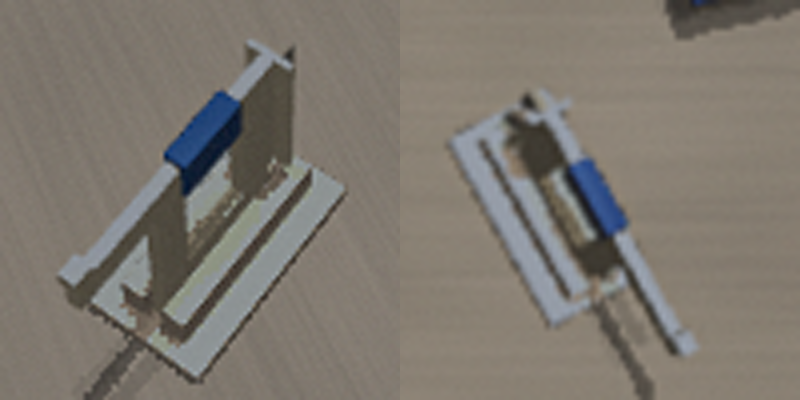

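```bash
cat > meas.py <<'E'
from h import *
import sys
tag=sys.argv[1] if len(sys.argv)>1 else "0"
yaw=np.radians(107.6); X=np.array([np.cos(yaw),np.sin(yaw)]);Y=np.array([-X[1],X[0]])
c=np.array([.603,.32])
for n in("side","top"):
    D=np.load(n+tag+".npz");P=D["P"];rgb=D["rgb"];hsv=cv2.cvtColor(rgb,cv2.COLOR_RGB2HSV)
    L=np.dstack([(P[...,:2]-c)@X,(P[...,:2]-c)@Y,P[...,2]])
    # face
    m=(D["z"]>0)&(L[...,0]>-.05)&(L[...,0]<.0)&(abs(L[...,1])<.016)&(L[...,2]>.03)&(L[...,2]<.205)
    q=L[m]; x0=np.median(q[:,0]); q=q[abs(q[:,0]-x0)<.004]
    A=np.c_[np.ones(len(q)),q[:,1],q[:,2]-.1]; s=np.linalg.lstsq(A,q[:,0],rcond=None)[0]
    print(n,"face x",s.round(4),len(q),"yaw corr deg",np.degrees(np.arctan(s[1])).round(2), "std",(q[:,0]-A@s).std().round(4))
    for ctr,nm in((c,"free"),(np.array([.441,.2685]),"other")):
        Lc=np.dstack([(P[...,:2]-ctr)@X,(P[...,:2]-ctr)@Y,P[...,2]])
        for z0,z1 in((.215,.23),(.03,.2)):
            m=(D["z"]>0)&(abs(Lc[...,0])<.05)&(abs(Lc[...,1])<.05)&(Lc[...,2]>z0)&(Lc[...,2]<z1); q=Lc[m]
            print("  ",nm,z0,"x",np.percentile(q[:,0],[1,99]).round(4),"y",np.percentile(q[:,1],[1,99]).round(4))
        m=(hsv[...,0]<14)&(hsv[...,1]>170)&(hsv[...,2]>120)&(abs(Lc[...,0])<.06)&(abs(Lc[...,1])<.04)&(P[...,2]>.03)&(P[...,2]<.12)
        q=Lc[m]; print("  catch",nm,m.sum(),q.mean(0).round(4) if m.any() else 0, q.min(0).round(4) if m.any() else 0,q.max(0).round(4) if m.any() else 0)
    # bracket: top line
    y2=np.radians(28.3);bx=np.array([np.cos(y2),np.sin(y2)]);by=np.array([-bx[1],bx[0]]);g=np.array([.508,-.2595])
    B=np.dstack([(P[...,:2]-g)@bx,(P[...,:2]-g)@by,P[...,2]])
    m=(D["z"]>0)&(abs(B[...,0])<.13)&(abs(B[...,1])<.02)&(B[...,2]>.123)&(B[...,2]<.14)&(abs(B[...,1])<.008)
    q=B[m]; s=np.polyfit(q[:,0],q[:,1],1); print("  bracket slope",s.round(4),"x",np.percentile(q[:,0],[0,2,98,100]).round(4))
E
python3 meas.py
```

```text
side face x [-0.037  -0.0027  0.0012] 471 yaw corr deg -0.16 std 0.0016
   free 0.215 x [-0.0192  0.0182] y [-0.0229  0.0215]
   free 0.03 x [-0.0406  0.0133] y [-0.0182  0.0226]
  catch free 6 [-0.0392 -0.0015  0.064 ] [-0.0417 -0.0068  0.0625] [-0.036   0.0027  0.0663]
   other 0.215 x [-0.0199  0.0188] y [-0.0234  0.021 ]
   other 0.03 x [-0.0482  0.0125] y [-0.0203  0.0198]
  catch other 0 0 0 0
  bracket slope [-0.0077 -0.0007] x [-0.0963 -0.0951  0.0533  0.0557]
top face x [-0.0381  0.0036  0.0043] 156 yaw corr deg 0.2 std 0.0013
   free 0.215 x [-0.0171  0.0161] y [-0.022   0.0219]
   free 0.03 x [-0.0409  0.0122] y [-0.0169  0.0234]
  catch free 3 [-0.0409  0.0014  0.0637] [-0.0412 -0.0021  0.062 ] [-0.0402  0.0044  0.0649]
   other 0.215 x [-0.0358  0.0172] y [-0.0219  0.0221]
   other 0.03 x [-0.0491  0.0117] y [-0.0196  0.0206]
  catch other 0 0 0 0
  bracket slope [0.0134 0.0004] x [-0.0974 -0.0935  0.0524  0.0544]
```

```bash
python3 - <<'E'
from h import *
yaw=np.radians(107.6)
# ortho-rectify free post front face (post y vs z) using side image
for n in("side",):
    d=cam(n); T=np.linalg.inv(d["world_from_camera"]); f=192/np.tan(np.radians(d["vertical_fov"])/2)
    X=np.array([np.cos(yaw),np.sin(yaw),0]);Y=np.array([-X[1],X[0],0]);c=np.array([.603,.32,0])
    for nm,ctr in(("free",c),("other",np.array([.441,.2685,0]))):
        zz,yy=np.mgrid[.22:.0:-.0005,.03:-.03:-.0005]   # left = +y
        W=ctr-.0215*X+yy[...,None]*Y+zz[...,None]*np.array([0,0,1]); C=W@T[:3,:3].T+T[:3,3]
        a=C[...,:2]/C[...,2:]; r2=(a**2).sum(-1,keepdims=True); a=a*(1+d["k1"]*r2)
        mp=np.dstack([a[...,0]*f+d["cx"],a[...,1]*f+d["cy"]]).astype(np.float32)
        o=cv2.remap(d["pixels"],mp,None,cv2.INTER_LINEAR); o=np.clip(o.astype(float)*1.6,0,255).astype(np.uint8)
        cv2.imwrite(f"pics/rect_{nm}.png",o[...,::-1])
a=cv2.imread("pics/rect_free.png");b=cv2.imread("pics/rect_other.png")
cv2.imwrite("pics/rect.png",cv2.resize(np.hstack([a,b]),None,fx=1.3,fy=1.3,interpolation=cv2.INTER_CUBIC)); print(a.shape)
E
```

```text
(440, 120, 3)
```

View pics/rect.png

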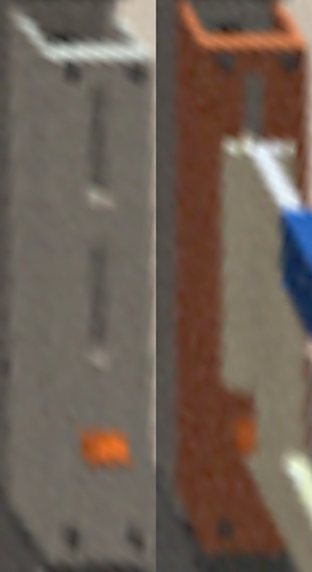

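```bash
cat > rect.py <<'E'
from h import *
yaw=np.radians(107.6)
X=np.array([np.cos(yaw),np.sin(yaw),0]);Y=np.array([-X[1],X[0],0]);c=np.array([.603,.32,0])
def rect(d,ctr,x,zr=(.23,.0),yr=(.04,-.04),s=.0005):
    T=np.linalg.inv(d["world_from_camera"]); f=192/np.tan(np.radians(d["vertical_fov"])/2)
    zz,yy=np.mgrid[zr[0]:zr[1]:-s,yr[0]:yr[1]:-s]
    W=ctr+x*X+yy[...,None]*Y+zz[...,None]*np.array([0,0,1]); C=W@T[:3,:3].T+T[:3,3]
    a=C[...,:2]/C[...,2:]; a=a*(1+d["k1"]*(a**2).sum(-1,keepdims=True))
    mp=np.dstack([a[...,0]*f+d["cx"],a[...,1]*f+d["cy"]]).astype(np.float32)
    return cv2.remap(d["pixels"],mp,None,cv2.INTER_CUBIC)
if __name__=="__main__":
    out=[]
    for n in("side","top"):
        d=cam(n); o=rect(d,c,-.0372); out.append(np.clip(o*1.6,0,255).astype(np.uint8)[...,::-1])
        g=o.astype(float).mean(2)
        def prof(za,zb): # z world, print 1mm bins
            i0,i1=int((.23-za)/.0005),int((.23-zb)/.0005)
            p=g[i0:i1].mean(0).reshape(-1,2).mean(1)
            return p
        print(n,"y of bins from 39.75 step -1mm")
        for nm,za,zb in(("upper",.195,.165),("lower",.135,.105),("plain",.09,.08)): 
            p=prof(za,zb); print(nm,p.round().astype(int)[10:70])
        hs=cv2.cvtColor(o,cv2.COLOR_RGB2HSV); m=(hs[...,0]<14)&(hs[...,1]>150); m[:280]=0
        i,j=np.nonzero(m); print("catch y",(.04-np.percentile(j,[2,50,98])*.0005).round(4),"z",(.23-np.percentile(i,[2,50,98])*.0005).round(4))
    cv2.imwrite("pics/rect2.png",cv2.resize(np.hstack(out),None,fx=1.25,fy=1.25))
E
python3 rect.py
```

```text
side y of bins from 39.75 step -1mm
upper [ 65  65  64  64  64  64  64  64  65  65  66  66  65  65  65  65  66  66
  67  67  67  66  65  62  58  54  52  51  53  56  59  62  65  66  67  67
  66  66  65  65  65  65  64  65  65  67  71  79  90 104 116 122 124 122
 121 119 119 119 119 119]
lower [ 65  64  64  64  64  64  65  65  65  66  66  66  66  66  66  66  66  66
  67  67  67  67  65  62  58  54  51  50  51  55  59  62  65  66  67  67
  67  67  66  66  65  65  65  65  65  66  71  79  90 103 114 120 122 122
 120 119 119 119 120 120]
plain [ 66  66  66  66  66  66  65  64  64  64  65  65  65  65  65  65  65  64
  64  65  66  66  66  65  65  65  65  66  66  66  66  66  66  67  67  68
  67  67  67  67  66  65  64  64  64  65  70  79  91 105 116 122 122 120
 120 119 119 119 119 119]
catch y [ 0.0085  0.0005 -0.0075] z [0.0685 0.063  0.057 ]
top y of bins from 39.75 step -1mm
upper [ 51  51  51  51  50  50  50  50  49  47  46  45  44  43  43  42  42  41
  41  42  42  44  48  52  55  57  57  56  53  51  49  48  46  45  44  43
  43  43  42  41  40  39  38  38  39  43  50  60  73  87 101 113 122 128
 129 129 129 128 127 127]
lower [ 50  51  51  50  50  50  50  49  49  48  47  46  45  44  43  43  43  43
  42  43  44  46  49  53  57  58  58  55  53  51  50  49  48  47  46  45
  44  44  43  43  43  42  41  41  41  44  50  59  73  88 102 113 121 125
 127 128 127 127 126 125]
plain [ 53  53  52  51  51  51  50  49  47  45  45  44  45  44  44  44  44  44
  44  44  44  44  45  46  47  48  49  51  54  57  60  61  60  57  53  50
  47  45  43  44  44  44  43  43  43  43  44  47  51  56  61  65  69  75
  83  91 100 110 118 123]
catch y [ 0.0065 -0.002  -0.011 ] z [0.061 0.049 0.038]
```

View pics/rect2.png

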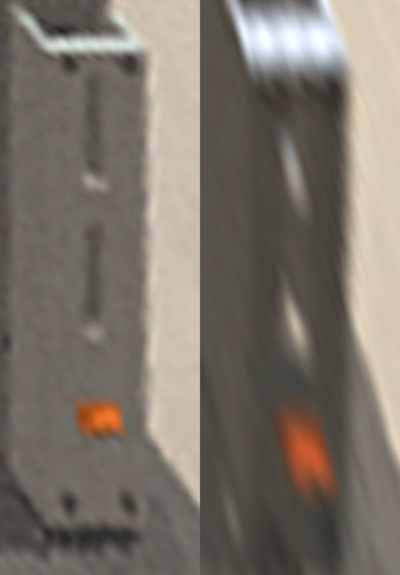

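The side view rectified onto the free post's face shows the slot's left edge at about +5.9 mm in my working frame. That puts the slot centre at about +1.3 mm and the lower lip near z = 0.096, close to nominal. Next I'll plan the tool yaw and reach.

```bash
cat >> h.py <<'E'
from scipy.spatial.transform import Rotation as Ro
def rv(psi):
    c,s=np.cos(psi),np.sin(psi); return Ro.from_matrix([[c,s,0],[s,-c,0],[0,0,-1]]).as_rotvec()
PY=np.radians(107.6); PX=np.array([np.cos(PY),np.sin(PY)]);PYv=np.array([-PX[1],PX[0]]); C0=np.array([.603,.32])
FX=-.0373; YS=.0013
# TCP position for bracket origin at (x from face, y from post centre-frame c, z world)
def tcp(x,y,z): 
    p=C0+PX*(FX+x-.055)+PYv*y
    return np.array([p[0],p[1],z+.115-.019])
def br(): # bracket origin estimate in (face x, y_c, z)
    t=np.asarray(r.read_ee_pos()); d=t[:2]-C0
    return np.array([d@PX-FX+.055,d@PYv,t[2]-.096])
E
python3 - <<'E'
from h import *
for off in(0,np.pi,-np.pi):
    for nm,p,psi in(("grasp",[.508,-.2595,.104],np.radians(28.5)),("above",[.508,-.2595,.25],np.radians(28.5)),("pre",tcp(-.06,YS,.084),PY),("in",tcp(0,YS,.057),PY),("hi",tcp(-.06,YS,.15),PY)):
        q=r.ik(p,rv(psi+off)); print(off,nm,np.round(p,3),None if q is None else np.round(q,2))
E
```

```text
0 grasp [ 0.508 -0.26   0.104] [ 0.59  0.49 -0.22  1.88  0.14  0.79 -0.78]
0 above [ 0.508 -0.26   0.25 ] [ 0.61  0.32 -0.24  1.75  0.08  1.08 -0.73]
0 pre [0.648 0.174 0.18 ] [ 0.21  0.69 -0.8   1.54  0.53  1.14 -0.39]
0 in [0.63  0.232 0.153] [ 0.2   0.78 -0.95  1.55  0.68  1.16 -0.58]
0 hi [0.648 0.174 0.246] [ 0.26  0.66 -0.9   1.47  0.53  1.27 -0.39]
3.141592653589793 grasp [ 0.508 -0.26   0.104] [ 1.28  0.98 -1.33  1.83  1.03  1.23  1.69]
3.141592653589793 above [ 0.508 -0.26   0.25 ] [ 1.31  0.69 -1.32  1.71  0.69  1.3   1.91]
3.141592653589793 pre [0.648 0.174 0.18 ] [-1.08  0.94  1.34  1.63 -0.94  1.35 -2.43]
3.141592653589793 in [0.63  0.232 0.153] [ 0.34  1.03 -1.33  1.55  1.01  1.38  2.37]
3.141592653589793 hi [0.648 0.174 0.246] [-1.08  0.84  1.34  1.57 -0.83  1.4  -2.5 ]
-3.141592653589793 grasp [ 0.508 -0.26   0.104] [ 1.28  0.98 -1.33  1.83  1.03  1.23  1.69]
-3.141592653589793 above [ 0.508 -0.26   0.25 ] [ 1.31  0.69 -1.32  1.71  0.69  1.3   1.91]
-3.141592653589793 pre [0.648 0.174 0.18 ] [-1.08  0.94  1.34  1.63 -0.94  1.35 -2.43]
-3.141592653589793 in [0.63  0.232 0.153] [ 0.34  1.03 -1.33  1.55  1.01  1.38  2.37]
-3.141592653589793 hi [0.648 0.174 0.246] [-1.08  0.84  1.34  1.57 -0.83  1.4  -2.5 ]
```

```bash
python3 - <<'E'
from h import *
psi=np.radians(28.5); g=[.508,-.2595]
r.move_pose(g+[.22],rv(psi)); print(r.read_time(),r.read_ee_pos())
print(r.move_l(g+[.104],v=.1,max_force=8), r.read_ee_pos(),r.read_force())
r.clamp(60); print(r.read_time(),"gap",r.read_finger_gap(),r.read_force())
print(r.move_l(g+[.16],v=.06),r.read_force(),r.read_finger_gap(),r.read_time())
for n in("side",):
    d=cam(n); cv2.imwrite(f"pics/{n}1.png",d["pixels"][...,::-1])
E
```

```text
1.9833 [ 0.50731868 -0.26113193  0.21989813]
False [ 0.50851232 -0.25970053  0.10466477] [ 0.32479552 -0.24266415 -0.13609154]
4.45 gap 0.013615775845430816 [-0.6940738   0.20030452 -1.1077432 ]
False [ 0.02598056  0.7629772  -4.38899052] 0.013265843357553474 5.5333
```

View pics/side1.png

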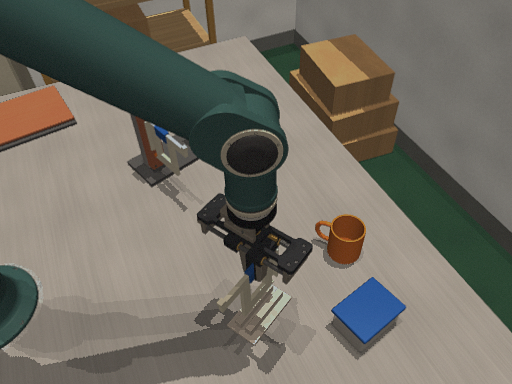

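The bracket is gripped (gap 13.3 mm, weight about 4 N) and lifted clear of the rest. Next is transport to a point in front of the free post.

```bash
python3 - <<'E'
from h import *
r.move_l([.508,-.2595,.27],v=.15)
r.move_pose(tcp(-.07,YS,.16),rv(PY)); print(r.read_time(),br())
r.move_l(tcp(-.05,YS,.084),v=.1); r.sleep(.3); print(r.read_time(),br()*1000,r.read_force(),r.read_finger_gap(),r.read_tool_rot(),rv(PY))
for n in("side","top"):
    d=cam(n); cv2.imwrite(f"pics/{n}2.png",d["pixels"][...,::-1]);np.savez(f"{n}2.npz",rgb=d["pixels"],P=xyz(d),z=d["z_map"])
    if n=="side": cv2.imwrite("pics/side2z.png",cv2.resize(d["pixels"][50:190,130:280,::-1],None,fx=4,fy=4,interpolation=cv2.INTER_CUBIC))
E
```

```text
8.1083 [-0.07267036  0.0015261   0.15990207]
9.3417 [-50.20100875   1.08780572  84.50029174] [ 0.04307052  0.5460586  -2.65734171] 0.013567089934202761 [1.85550623e+00 2.53434795e+00 8.09138298e-04] [1.85544243 2.53514059 0.        ]
```

View pics/side2z.png

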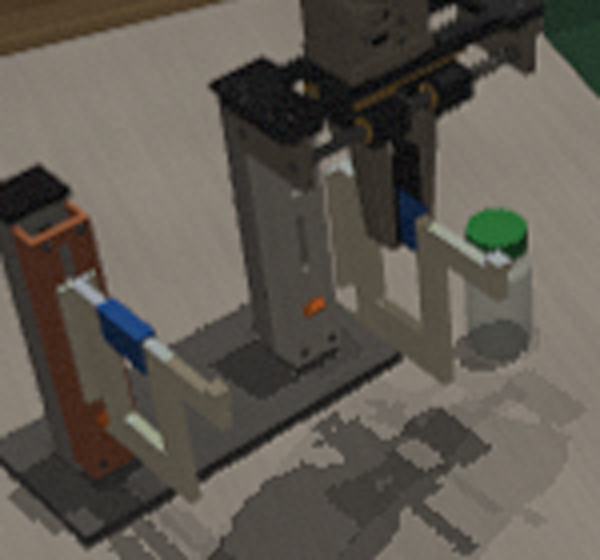

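View pics/top2.png

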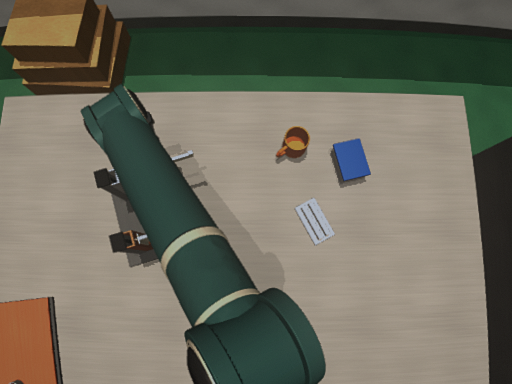

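The bracket hangs level in front of the slots. I'll check its sideways position and pitch with the same camera, so that any calibration bias cancels.

```bash
python3 - <<'E'
from h import *
D=np.load("side2.npz");P=D["P"]
L=np.dstack([(P[...,:2]-C0)@PX-FX,(P[...,:2]-C0)@PYv,P[...,2]])
m=(D["z"]>0)&(L[...,0]<-.055)&(L[...,0]>-.205)&(abs(L[...,1])<.02)&(L[...,2]>.06)&(L[...,2]<.25)
m[:, :]&= True
q=L[m]
pl=q[(abs(q[:,1]-.005)<.004)&(q[:,2]<.17)]
A=np.c_[np.ones(len(pl)),pl[:,0]+.1,pl[:,2]-.13]; s=np.linalg.lstsq(A,pl[:,1],rcond=None)[0]
print(len(pl),"side face y=",np.median(pl[:,1])*1000,s, "expect y=br+4")
print("z range",np.percentile(pl[:,2],[.5,1,99]),"x range",np.percentile(q[:,0],[.5,99.5]))
# bottom edge pitch: min z by x bin in plate
for a in np.arange(-.14,-.05,.015):
    t=pl[(pl[:,0]>a)&(pl[:,0]<a+.015)]
    if len(t): print(round(a,3),len(t),t[:,2].min().round(4),t[:,2].max().round(4))
E
```

```text
434 side face y= 4.685032951807455 [ 4.64423968e-03 -2.83735590e-05  1.98312716e-03] expect y=br+4
z range [0.0838714  0.08466834 0.16878207] x range [-0.2012436  -0.05527677]
-0.14 93 0.0838 0.169
-0.125 45 0.0838 0.1696
-0.11 36 0.0843 0.1178
-0.095 44 0.0819 0.1523
-0.08 96 0.0865 0.169
-0.065 59 0.0849 0.167
```

```bash
cat > ins.py <<'E'
from h import *
ys=[.0017,.0032,.0002,.0047,-.0013]
z=.084
r.move_l(tcp(-.019,ys[0],z),v=.06); r.sleep(.2); print(r.read_time(),br()*1000,r.read_force())
for y in ys:
    r.move_l(tcp(-.019,y,z),v=.03); r.sleep(.1); f0=np.array(r.read_force())
    hit=r.move_l(tcp(-.007,y,z),v=.02,max_force=5); b=br(); df=np.array(r.read_force())-f0
    print(y,hit,(b*1000).round(2),"dF post x,y,z",(df[:2]@PX).round(2),(df[:2]@PYv).round(2),df[2].round(2),r.read_time())
    if b[0]>-.0095: break
E
python3 ins.py
```

```text
10.3083 [-19.67929295   1.64700081  83.9199439 ] [-0.27815004  1.02033068 -3.65848433]
0.0017 False [-7.06  1.69 83.96] dF post x,y,z -1.49 -1.25 0.92 11.4083
```

The first try went in at x = -7 mm, with only about 1.5 N along the post. I'll continue gently to the face.

```bash
python3 - <<'E'
from h import *
def rep(s):
    f=np.array(r.read_force()); print(s,(br()*1000).round(2),"F xyz post",(f[:2]@PX).round(2),(f[:2]@PYv).round(2),f[2].round(2),"gap",round(r.read_finger_gap()*1000,2),round(r.read_time(),2))
rep("start")
h=r.move_l(tcp(.003,.0017,.084),v=.015,max_force=6); rep(h)
r.sleep(.3); rep("settled")
d=cam("side"); cv2.imwrite("pics/side3z.png",cv2.resize(d["pixels"][50:190,130:280,::-1],None,fx=4,fy=4,interpolation=cv2.INTER_CUBIC))
E
```

```text
start [-7.06  1.69 83.96] F xyz post -1.17 -0.72 -3.1 gap 13.64 11.41
True [-0.42  2.39 82.75] F xyz post 0.57 0.46 -4.88 gap 13.57 12.06
settled [-0.46  2.86 81.68] F xyz post -0.0 -0.44 -3.61 gap 13.79 12.36
```

View pics/side3z.png

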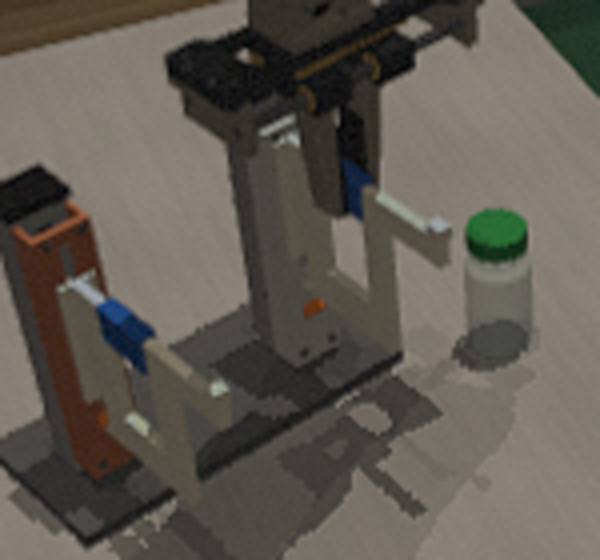

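```bash
python3 - <<'E'
from h import *
def rep(s):
    f=np.array(r.read_force()); print(s,(br()*1000).round(2),"F xyz post",(f[:2]@PX).round(2),(f[:2]@PYv).round(2),f[2].round(2),round(r.read_time(),2))
    return br()
b=br(); x,z=-.001,.083
r.move_l(tcp(x,.0024,z),v=.02,max_force=6); r.sleep(.2); rep("mid")
h=r.move_l(tcp(x,.0064,z),v=.01,max_force=3.5); a=rep(h)[1]
r.move_l(tcp(x,.0024,z),v=.02,max_force=8); r.sleep(.2); rep("mid")
h=r.move_l(tcp(x,-.0016,z),v=.01,max_force=3.5); c=rep(h)[1]
r.move_l(tcp(x,(a+c)/2,z),v=.02,max_force=8); r.sleep(.2); rep("centre")
E
```

```text
mid [-1.    2.6  82.88] F xyz post -0.12 -0.21 -4.26 12.86
True [-1.25  3.42 82.5 ] F xyz post 0.88 -3.29 -3.3 13.18
mid [-1.    2.73 82.58] F xyz post 0.34 -0.05 -4.17 13.67
True [-1.16  0.42 81.24] F xyz post -0.73 0.67 -3.84 14.11
centre [-1.02  1.98 82.81] F xyz post 0.95 -0.04 -3.98 14.59
```

```bash
cat > down.py <<'E'
from h import *
def rep(s):
    f=np.array(r.read_force()); print(s,(br()*1000).round(2),"F xyz post",(f[:2]@PX).round(2),(f[:2]@PYv).round(2),f[2].round(2),"gap",round(r.read_finger_gap()*1000,2),round(r.read_time(),2))
    return br()
E
python3 - <<'E'
from down import *
x,y=-.0005,.002
h=r.move_l(tcp(x,y,.074),v=.02,max_force=8); r.sleep(.1); rep(h)
h=r.move_l(tcp(x,y,.050),v=.012,max_force=20); rep(h); r.sleep(.2); rep("s")
d=cam("side"); cv2.imwrite("pics/side4z.png",cv2.resize(d["pixels"][50:190,130:280,::-1],None,fx=4,fy=4,interpolation=cv2.INTER_CUBIC))
E
```

```text
False [-0.46  1.95 74.1 ] F xyz post -0.05 -0.04 -4.65 gap 13.37 15.29
False [-0.33  1.53 52.65] F xyz post -4.07 4.08 11.52 gap 13.53 17.44
s [-0.32  1.53 52.65] F xyz post -4.56 3.6 11.1 gap 13.35 17.64
```

View pics/side4z.png

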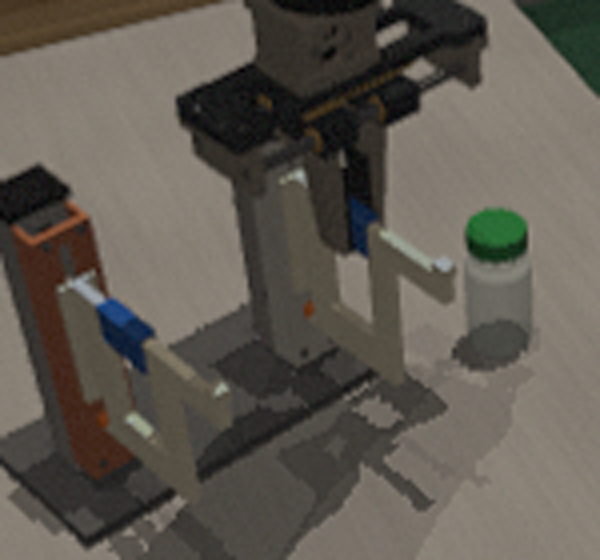

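```bash
cat > chk.py <<'E'
from down import *
d=cam("side"); P=xyz(d); rgb=d["pixels"]; hs=cv2.cvtColor(rgb,cv2.COLOR_RGB2HSV)
for nm,ctr in(("free",C0),("other",np.array([.441,.2685]))):
    L=np.dstack([(P[...,:2]-ctr)@PX-FX,(P[...,:2]-ctr)@PYv,P[...,2]])
    ok=d["z_map"]>0
    q=L[ok&(abs(L[...,1]-.005)<.008)&(L[...,0]<-.004)&(L[...,0]>-.16)&(L[...,2]>.03)&(L[...,2]<.172)]
    print(nm,"side y med",np.median(q[:,1]).round(4), "z min by x:",[(round(a,3),q[(q[:,0]>a)&(q[:,0]<a+.015)][:,2].min().round(4)) for a in(-.095,-.08,-.065,-.05,-.035,-.02)])
    # top of arm tip region
    t=q[(q[:,0]<-.11)]; print(" arm tip z",t[:,2].min().round(4),t[:,2].max().round(4), "tip x",q[:,0].min().round(4))
    t=L[ok&(abs(L[...,1])<.02)&(L[...,0]<.002)&(L[...,0]>-.012)&(L[...,2]>.14)&(L[...,2]<.19)]; 
    m=(hs[...,0]<14)&(hs[...,1]>150)&(hs[...,2]>90)&(abs(L[...,1])<.03)&(abs(L[...,0])<.03)&(P[...,2]>.03)&(P[...,2]<.1)
    print(" catch px",m.sum(),L[m].mean(0).round(4) if m.any() else "",np.argwhere(m).mean(0) if m.any() else "")
i=np.clip(rgb*1.4,0,255).astype(np.uint8)
cv2.imwrite("pics/chk.png",np.hstack([cv2.resize(i[85:155,180:245,::-1],(390,420),interpolation=cv2.INTER_CUBIC),cv2.resize(i[115:185,135:200,::-1],(390,420),interpolation=cv2.INTER_CUBIC)]))
E
python3 chk.py
```

```text
free side y med 0.0056 z min by x: [(-0.095, np.float64(0.0513)), (-0.08, np.float64(0.0544)), (-0.065, np.float64(0.0522)), (-0.05, np.float64(0.0515)), (-0.035, np.float64(0.0546)), (-0.02, np.float64(0.054))]
 arm tip z 0.1509 0.1716 tip x -0.1517
 catch px 6 [-0.0009  0.0065  0.0638] [127.  206.5]
other side y med 0.0027 z min by x: [(-0.095, np.float64(0.0575)), (-0.08, np.float64(0.0555)), (-0.065, np.float64(0.0564)), (-0.05, np.float64(0.0585)), (-0.035, np.float64(0.0553)), (-0.02, np.float64(0.0583))]
 arm tip z 0.1562 0.172 tip x -0.1517
 catch px 7 [-0.0005  0.0032  0.0692] [154.         155.28571429]
```

View pics/chk.png

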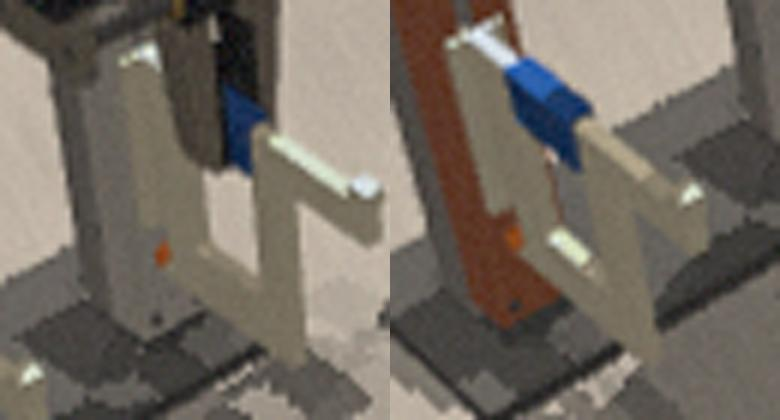

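The bracket sits level at z of about 0.053 (0.041 in the post frame). The catch shows in the notch just as it does on the fitted one. I'll do a gentle pull-up test to confirm it has latched.

```bash
python3 - <<'E'
from down import *
x,y=-.0005,.002
r.move_l(tcp(x,y,.0527),v=.02); r.sleep(.2); rep("unload")
h=r.move_l(tcp(x,y,.0600),v=.012,max_force=9); rep(h)
r.move_l(tcp(x,y,.0527),v=.02); r.sleep(.2); rep("back")
E
```

```text
unload [-0.2   1.8  52.86] F xyz post -1.59 -0.56 1.87 gap 13.88 18.23
True [-0.76  2.54 54.02] F xyz post 0.04 -2.5 -3.62 gap 13.79 18.62
back [-0.3   1.93 52.86] F xyz post -1.15 0.17 1.78 gap 13.19 19.07
```

It resisted after 1.2 mm, so it is latched. Now I'll release and retreat.

```bash
python3 - <<'E'
from down import *
r.ungrasp(); rep("open")
t=r.read_ee_pos(); r.move_l([t[0],t[1],t[2]+.08],v=.1); rep("up")
r.move_pose([.5,-.05,.32],rv(PY)); rep("away")
E
sed -i 's/^i=np.clip/cv2.imwrite("pics\/full_end.png",rgb[...,::-1])\ni=np.clip/' chk.py; python3 chk.py
```

```text
open [-0.46  1.98 52.71] F xyz post -0.36 0.59 0.4 gap 91.9 20.27
up [ -0.65   2.43 131.96] F xyz post -0.16 0.4 -0.17 gap 92.07 21.23
away [-228.4   209.38  223.8 ] F xyz post 0.29 0.38 0.2 gap 91.57 22.45
free side y med 0.0056 z min by x: [(-0.095, np.float64(0.0519)), (-0.08, np.float64(0.051)), (-0.065, np.float64(0.0518)), (-0.05, np.float64(0.0524)), (-0.035, np.float64(0.0528)), (-0.02, np.float64(0.0522))]
 arm tip z 0.1475 0.1719 tip x -0.1558
 catch px 6 [-0.0021  0.0073  0.0649] [127.  206.5]
other side y med 0.0027 z min by x: [(-0.095, np.float64(0.0575)), (-0.08, np.float64(0.0552)), (-0.065, np.float64(0.0598)), (-0.05, np.float64(0.0608)), (-0.035, np.float64(0.0568)), (-0.02, np.float64(0.0589))]
 arm tip z 0.1578 0.1705 tip x -0.1517
 catch px 6 [-0.0011  0.0029  0.0694] [154.  155.5]
```

View pics/chk.png

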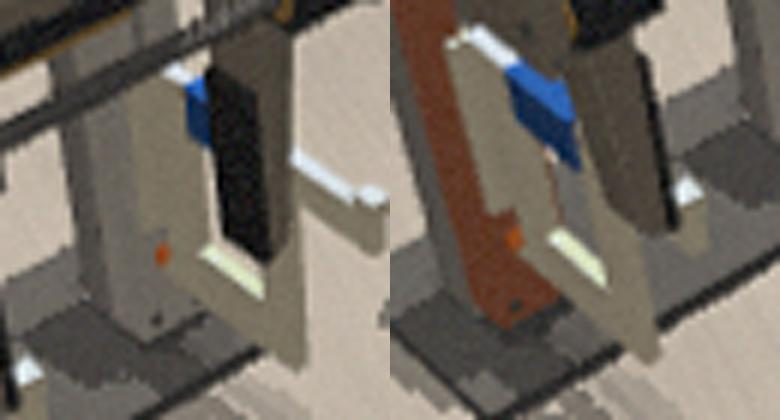

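View pics/full_end.png

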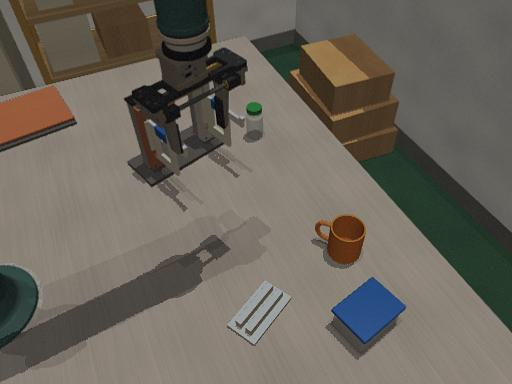

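```bash
python3 - <<'E'
from h import *
r.move_pose([.45,-.4,.35],rv(np.radians(30))); print(r.read_time())
E
python3 chk.py; python3 - <<'E'
from rect import *
d=cam("side");o=[]
for ctr in(C0,np.array([.441,.2685])): o.append(cv2.resize(np.clip(rect(d,np.r_[ctr,0],-.039,zr=(.11,.03),yr=(.03,-.03),s=.0002)*1.5,0,255).astype(np.uint8)[...,::-1],(390,520)))
cv2.imwrite("pics/catch.png",np.hstack(o))
E
```

```text
23.8333
  return _methods._mean(a, axis=axis, dtype=dtype,
  ret = ret.dtype.type(ret / rcount)
Traceback (most recent call last):
  File "chk.py", line 7, in <module>
    print(nm,"side y med",np.median(q[:,1]).round(4), "z min by x:",[(round(a,3),q[(q[:,0]>a)&(q[:,0]<a+.015)][:,2].min().round(4)) for a in(-.095,-.08,-.065,-.05,-.035,-.02)])
                                                                                 ~~~~~~~~~~~~~~~~~~~~~~~~~~~~~~~~~~~~~~^^
ValueError: zero-size array to reduction operation minimum which has no identity
```

View pics/catch.png

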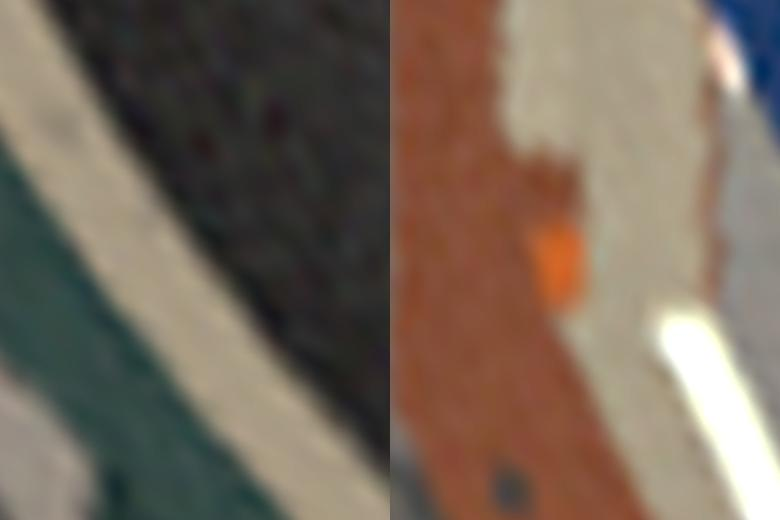

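```bash
python3 - <<'E'
from rect import *
r.movej([1.218,.468,-.012,1.603,.006,1.071,-.056]); print(r.read_time())
d=cam("side");o=[]
for ctr in(C0,np.array([.441,.2685])): o.append(cv2.resize(np.clip(rect(d,np.r_[ctr,0],-.039,zr=(.11,.03),yr=(.03,-.03),s=.0002)*1.5,0,255).astype(np.uint8)[...,::-1],(390,520)))
cv2.imwrite("pics/catch.png",np.hstack(o))
E
python3 chk.py
```

```text
25.2833
free side y med 0.0054 z min by x: [(-0.095, np.float64(0.0515)), (-0.08, np.float64(0.0526)), (-0.065, np.float64(0.0517)), (-0.05, np.float64(0.0504)), (-0.035, np.float64(0.0515)), (-0.02, np.float64(0.051))]
 arm tip z 0.1484 0.1719 tip x -0.1541
 catch px 3 [-0.0014  0.0061  0.065 ] [126.66666667 206.66666667]
other side y med 0.0026 z min by x: [(-0.095, np.float64(0.0558)), (-0.08, np.float64(0.0573)), (-0.065, np.float64(0.0557)), (-0.05, np.float64(0.0602)), (-0.035, np.float64(0.0554)), (-0.02, np.float64(0.0589))]
 arm tip z 0.1563 0.1719 tip x -0.1508
 catch px 5 [-0.0013  0.0028  0.0688] [154.2 155.6]
```

View pics/catch.png

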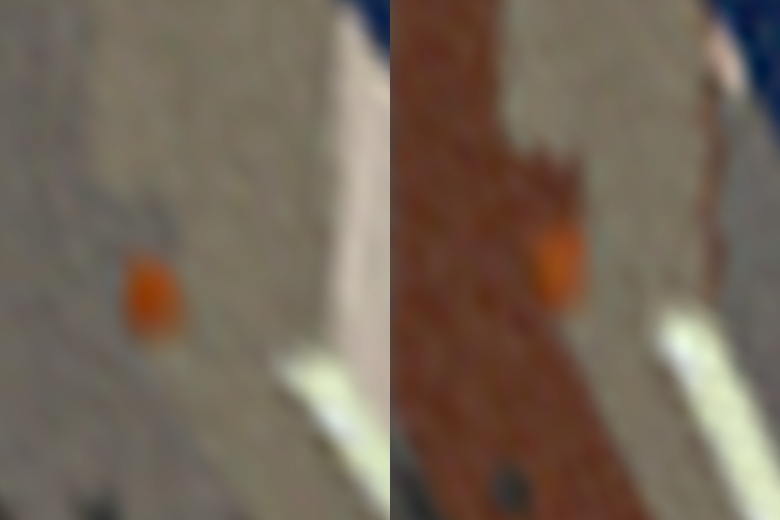

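View pics/full_end.png

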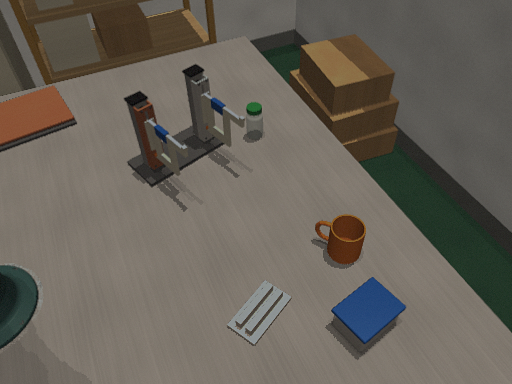

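Rectified close-up: on the free post (left) the catch is at (150,297), under the notch top at 185. On the fitted one (right) it is at (562,262), under the notch top at 145. The two match, so the catch is out above the foot. The full view shows the jar, cup and tub where they were. I'm handing in.

```bash
python3 - <<'E'
from h import *
r.job_done(); print(r.read_time())
E
```

```text
the job is handed in; nothing more can be done
the job is handed in; nothing more can be done
```

The bracket is hooked on the free post with the catch over its foot, and I've handed the job in. I don't know the verdict, because the hand-in reports none.

**What I did:** I gripped the bracket by the blue sleeve and lifted it out of the rest. Both claws went into the slots on the first try with about 1.5 N of contact. I eased the rear edge to the face, stopping at a 6 N change. I then felt for the slot's middle sideways and pressed down with about 15 N. The strip proved to sit about 4–5 mm low. A gentle upward pull was resisted after 1.2 mm, so I let go and moved the arm back to its start position. About 25.5 s of the 64 s were used.

**Last checks (camera):**
- **Position:** the bracket is level, its rear is at the face and it is nearly centred sideways. Its origin is at about 0.040 m in the post frame, inside the 0.0375–0.0525 m range but only about 2.5 mm above the lower limit.
- **Catch:** it shows in the notch above the foot, in the same place as on the fitted bracket to within about 1 mm. I judged this from pictures and the pull test, since the catch's travel cannot be read directly.
- **Other objects:** the jar, cup and tub look unmoved in the last picture; I did not measure them again.

**What disagreed:**
- **Slot height:** my first reading from the picture put the slots near nominal height, but by feel they were about 4 mm lower.
- **Arm drift:** when the arm stopped at the face, it drifted 1–2 mm before settling, with no noticeable force.

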